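# Put the microscope objectives away in their cups

## Robot

A 6-joint arm with a two-finger parallel gripper is mounted at the origin on the work surface. World frame = base frame: x ahead of the robot, y to its left, z up, the work surface at z = 0. Lengths are in m, angles in degrees, forces in N, time in s.
With the tool pointing down it reaches from about 0.25 to 0.725 m from the base axis. Payload 4 kg.
Tool frame: the origin (TCP) lies where the fingers leave the gripper's body, on its centre line; the fingertips stand 73 mm ahead of it and the grasp point (between the pads) lies ahead of it (grasp_offset is the z of the grasp point in the tool frame, in m); z points along the fingers, y is the line along which they close (so a half turn about z gives the same grasp; the last joint's range is limited). The gripper opens to 85 mm and grips with 20 to 120 N. Pads are 22 mm wide; open, the fingers measure 114 mm over their backs; the gripper's body (76 mm by 85 mm) begins 54 mm behind the grasp point. The pads swing forward as they close: fully open they stand 13 mm farther back than shut.
Start: joints at [-68.755, 13.785, 0.286, 76.501, 0, 90], TCP at [0.181, -0.466, 0.304] pointing down, gripper open.
Joint ranges: [-155.79, 155.79], [-60.16, 107.12], [-62.33, 73.08], [-114, 123.19], [-81.49, 82.49], [-180, 180]. Speed limits (degrees/s): [159.86, 159.86, 180, 180, 180, 180].

## Interface

Orientations are given as a 3x3 rotation matrix whose columns are the frame's x, y, z axes.
In Python, from bench import * gives the robot as it stands.
- The arm moves only by the tool step_arm, never from a script. Its argument "deltas" is a list of rows, each a list of 3 entries, a list of its own where there are three numbers: the shift along the world's x, y, z in units of 0.15 m (1.0 is 0.15 m), then the turn about the world's z in units of 180 degrees (1.0 is 180 degrees), then the opening in per cent of the stroke, from 0 (shut) to 100 (fully open). A call has 1 to 12 rows; each row shifts and turns the commanded pose from where the row before left it; what a row does not reach is not made up. A row lasts 1/12 s, in which the tool goes at most 41.7 mm and 7.16 degrees, less where a joint would pass 70% of its speed; a pose out of reach is approached as far as the arm can. A call with a number of a shift or a turn outside -1 to 1 is refused whole. A call with a gripper value outside its range is refused whole. The fingers move at their own pace and stop on an object; "squeeze" is the grip in N (left out, the last holds). Time passes only in rows, so rows that do not move let the fingers close. It gives the time, the measured TCP pose, the force, the opening and the grip force at its end, in the units of the state.
- sense(): the state, without advancing time (a new reading comes with each control period).
- grab_frame(name): name is "scene" or "top" or "wrist"; returns the picture (400x640x3 uint8, red, green, blue); there is no depth.
- camera_model(name): a dict with "fx", "fy", "cx", "cy" (pixels), "world_from_camera" (4x4, takes a point from camera to world coordinates). Camera axes: x right, y up, looking along -z (the intrinsics and any distortion apply to the point x, -y, -z); pixel columns grow to the right and rows downward; lengths in m; the calibration is good to about 2 mm. A picture is of the moment at which its call begins: read the wrist's pose just before it. camera_model takes no time and is no camera call; for the wrist camera it gives the pose at the moment of the call.
- close_job(): hands the job in; it is judged then, once.
Trained networks look in the newest picture that a camera, given by its name, has taken for a name from the list of things; names that differ only in an ending like _2 or _b are one class to them, and where a whole thing is asked for, a point or a joint stands for the part that bears it (a point fixed in the world has none). Each returns a list of dicts, best first, with "confidence" (0 to 1); they miss things now and then, are a little off and sometimes report something else, mostly with a low value. They report only what shows in the picture. A call takes as long as a camera call.
- look_for(camera, target): "xy" ([column, row] in pixels, amid what is visible of it).
The state is a dict: "time": time; "q": joint angles; "joint_velocities": joint speeds; "joint_torque": joint torques, N m; "eef_pos": TCP position; "tcp_rot": TCP orientation; "ft_force": force on the tool from outside, world axes, zero at the start; "moment": the same for the moment, N m; "finger_gap": finger opening in m; "grip_force": force on a finger pad.
Only numpy, scipy, OpenCV 4.12 (cv2) and the standard library are available. Lean on these libraries where they do the work, as an engineer would, in place of code of your own. Each camera call takes 0.05 s, during which the arm holds its last target. There are 200 camera calls.

## Task

Put the four microscope objectives away in the four round black storage cups, matched by size: the thickest objective into the widest cup, the next into the next, and the thinnest into the smallest. Set each one gently down on the floor of its cup, upright with its nose up as it stands now, and do not let any topple; leave the two black eyepieces where they stand.

Things in the scene. Friction and masses are not known exactly. Their poses are not given: they have to be found in the camera images.
- objective_wide: Loose microscope objective, the thickest and shortest of four, bare satin metal with dark rings, standing nose up. Straight round barrel 48 mm in diameter and 36 mm high, then a tapering nose, 46 mm tall in all; about 260 g (varies by some 30 %). Origin: centre of its underside (flat foot of full barrel diameter); z up along its axis.
- objective_medium: Loose microscope objective, the second thickest of four, bare satin metal with dark rings, standing nose up. Straight round barrel 39 mm in diameter and 44 mm high, then a tapering nose, 56 mm tall in all; about 200 g (varies by some 30 %). Origin: centre of its underside (flat foot of full barrel diameter); z up along its axis.
- objective_narrow: Loose microscope objective, the third thickest of four, bare satin metal with dark rings, standing nose up. Straight round barrel 30 mm in diameter and 52 mm high, then a tapering nose, 66 mm tall in all; about 150 g (varies by some 30 %). Origin: centre of its underside (flat foot of full barrel diameter); z up along its axis.
- objective_slim: Loose microscope objective, the thinnest and tallest of four, bare satin metal with dark rings, standing nose up. Straight round barrel 22 mm in diameter and 60 mm high, then a tapering nose, 78 mm tall in all; about 100 g (varies by some 30 %). Origin: centre of its underside (flat foot of full barrel diameter); z up along its axis.
- cup_wide: Fixed shallow round black storage cup, the widest of four, for the 48 mm objective. Round recess 64 mm across, outside 72 mm across, rim 9 mm above the bench, grey-lined flat floor 4 mm above the bench (so the recess is 5 mm deep). Origin: centre of its underside, on the bench; z up.
- cup_medium: Fixed shallow round black storage cup, the second widest of four, for the 39 mm objective. Round recess 55 mm across, outside 63 mm across, rim 9 mm above the bench, grey-lined flat floor 4 mm above the bench (so the recess is 5 mm deep). Origin: centre of its underside, on the bench; z up.
- cup_narrow: Fixed shallow round black storage cup, the third widest of four, for the 30 mm objective. Round recess 46 mm across, outside 54 mm across, rim 9 mm above the bench, grey-lined flat floor 4 mm above the bench (so the recess is 5 mm deep). Origin: centre of its underside, on the bench; z up.
- cup_slim: Fixed shallow round black storage cup, the smallest of four, for the 22 mm objective. Round recess 38 mm across, outside 46 mm across, rim 9 mm above the bench, grey-lined flat floor 4 mm above the bench (so the recess is 5 mm deep). Origin: centre of its underside, on the bench; z up.
- eyepiece_1: Loose eyepiece, not an objective: dark tube 30 mm in diameter and 28 mm high carrying a wider black head 42 mm in diameter, 58 mm tall in all, flat black top with a large round lens. 150 g. Stays where it is. Origin: centre of its underside; z up along its axis.
- eyepiece_2: Loose eyepiece, not an objective: dark tube 30 mm in diameter and 28 mm high carrying a wider black head 42 mm in diameter, 58 mm tall in all, flat black top with a large round lens. 150 g. Stays where it is. Origin: centre of its underside; z up along its axis.

How it is judged (in metres and radians):
At the end, for the whole second after the job is handed in: Every objective stands upright (within 0.1 rad) and at rest on the floor of its own cup, its axis within 10 mm of the cup's; both eyepieces stand upright within 15 mm of where they were (horizontal distance between objective_wide and cup_wide below 0.01 m and z of objective_wide in the frame of cup_wide below 0.0065 m and angle between each of objective_wide, objective_medium, objective_narrow, objective_slim, eyepiece_1, eyepiece_2's own z axis and vertical below 0.1 rad and linear speed of each of objective_wide, objective_medium, objective_narrow, objective_slim below 0.02 m/s and angular speed of each of objective_wide, objective_medium, objective_narrow, objective_slim below 0.2 rad/s and horizontal distance between objective_medium and cup_medium below 0.01 m and z of objective_medium in the frame of cup_medium below 0.0065 m and horizontal distance between objective_narrow and cup_narrow below 0.01 m and z of objective_narrow in the frame of cup_narrow below 0.0065 m and horizontal distance between objective_slim and cup_slim below 0.01 m and z of objective_slim in the frame of cup_slim below 0.0065 m and distance of each of eyepiece_1, eyepiece_2 from where it was at the start of the episode below 0.015 m); the robot touches nothing.
It fails at once if an objective is toppled (tipped more than 45 degrees) (angle between any of objective_wide, objective_medium, objective_narrow, objective_slim's own z axis and vertical above 0.785 rad).
It fails at once if an objective is dropped or slammed into its cup (faster than 0.5 m/s within 20 mm of its seat) ((horizontal distance between objective_wide and cup_wide below 0.02 m and z of objective_wide in the frame of cup_wide below 0.024 m and linear speed of objective_wide above 0.5 m/s) or (horizontal distance between objective_medium and cup_medium below 0.02 m and z of objective_medium in the frame of cup_medium below 0.024 m and linear speed of objective_medium above 0.5 m/s) or (horizontal distance between objective_narrow and cup_narrow below 0.02 m and z of objective_narrow in the frame of cup_narrow below 0.024 m and linear speed of objective_narrow above 0.5 m/s) or (horizontal distance between objective_slim and cup_slim below 0.02 m and z of objective_slim in the frame of cup_slim below 0.024 m and linear speed of objective_slim above 0.5 m/s)).
It fails at once if an eyepiece is shifted by more than 15 mm (distance of any of eyepiece_1, eyepiece_2 from where it was at the start of the episode above 0.015 m).
It also fails if it takes over 93 s, if anything falls off the work surface, if the arm or the gripper's body presses on something with over 40 N, if the wrist force passes 120 N, or if a joint passes its speed limit or range.

## Working session

There is one attempt and no reset: what is moved stays moved. The work goes in short steps, Python scripts to look and compute and a tool call to move; the robot and the scene stay as the last step left them, time stands still between calls to the robot, and variables do not carry over. Pictures are saved under pics/ and viewed, at most 14 in all, crops included, and the job is handed in when it is done.

Besides the shell and the picture viewer there is one more tool, called after "Request:" by a JSON object that holds its "method" and its "body", one argument or row to a line. step_arm: Moves the arm, as the interface text tells. Its arguments: {"type":"object","properties":{"deltas":{"type":"array","items":{"type":"array"}},"squeeze":{"type":"number"}},"required":["deltas"]}

```bash
ls; mkdir -p pics; cat > h.py <<'E'
from bench import *
import numpy as np, cv2
def ray(cam,uv):
    m=camera_model(cam); T=np.array(m["world_from_camera"])
    d=np.array([(uv[0]-m["cx"])/m["fx"],-(uv[1]-m["cy"])/m["fy"],-1.])
    return T[:3,3],T[:3,:3]@d
def atz(cam,uv,z):
    o,d=ray(cam,uv); return (o+d*(z-o[2])/d[2])
def proj(cam,p):
    m=camera_model(cam); T=np.array(m["world_from_camera"])
    c=T[:3,:3].T@(np.array(p)-T[:3,3]); return [m["cx"]+m["fx"]*c[0]/-c[2], m["cy"]+m["fy"]*c[1]/c[2]]
def save(cam,n):
    im=grab_frame(cam); cv2.imwrite(f"pics/{n}.png",im[:,:,::-1]); return im
E
python3 - <<'E'
from h import *
for c in("top","scene"):
    save(c,c+"0"); m=camera_model(c); print(c,{k:v if k!="world_from_camera" else np.round(v,3).tolist() for k,v in m.items()})
    H={"objective_wide":.046,"objective_medium":.056,"objective_narrow":.066,"objective_slim":.078,"cup_wide":.006,"cup_medium":.006,"cup_narrow":.006,"cup_slim":.006,"eyepiece_1":.058}
    if c=="top":
      for n,h in H.items():
        print(n,[(np.round(r["xy"]).tolist(),round(r["confidence"],2),np.round(atz(c,r["xy"],h if h<.01 else h/2)[:2],3).tolist()) for r in look_for(c,n)[:4]])
s=sense(); print(s["time"],s["eef_pos"],s["tcp_rot"],s["finger_gap"]); print([k for k in s])
E
```

```text
pics
top {'fx': 390.4964532971727, 'fy': 390.4964532971727, 'cx': 322.02109110187706, 'cy': 205.9860253435723, 'world_from_camera': [[0.062, 0.976, -0.207, 0.386], [-0.998, 0.061, -0.01, 0.0], [0.002, 0.207, 0.978, 0.925], [0.0, 0.0, 0.0, 1.0]]}
objective_wide [([228.0, 211.0], 0.83, [0.552, 0.229])]
objective_medium [([227.0, 207.0], 0.73, [0.56, 0.233]), ([423.0, 219.0], 0.59, [0.559, -0.227])]
objective_narrow [([354.0, 216.0], 0.57, [0.556, -0.066])]
objective_slim []
cup_wide [([332.0, 164.0], 0.62, [0.688, -0.007])]
cup_medium [([271.0, 262.0], 0.77, [0.44, 0.12])]
cup_narrow [([204.0, 250.0], 0.85, [0.457, 0.281])]
cup_slim [([394.0, 169.0], 0.61, [0.683, -0.16])]
eyepiece_1 [([447.0, 262.0], 0.85, [0.464, -0.282]), ([382.0, 262.0], 0.74, [0.454, -0.135])]
scene {'fx': 390.2197444715284, 'fy': 390.2197444715284, 'cx': 320.4113261923262, 'cy': 197.93264141288958, 'world_from_camera': [[-0.455, -0.507, 0.732, 1.203], [0.89, -0.278, 0.361, 0.328], [0.021, 0.816, 0.578, 0.546], [0.0, 0.0, 0.0, 1.0]]}
0.55 [ 0.18115868 -0.46601031  0.30388335] [[ 9.32043823e-01  3.62345568e-01 -2.68317900e-05]
 [ 3.62345569e-01 -9.32043823e-01  3.54448828e-05]
 [-1.21651079e-05 -4.27585643e-05 -9.99999999e-01]] 0.08548096335236445
['time', 'q', 'joint_velocities', 'joint_torque', 'eef_pos', 'tcp_rot', 'ft_force', 'moment', 'grip_force', 'finger_gap']
```

View pics/top0.png

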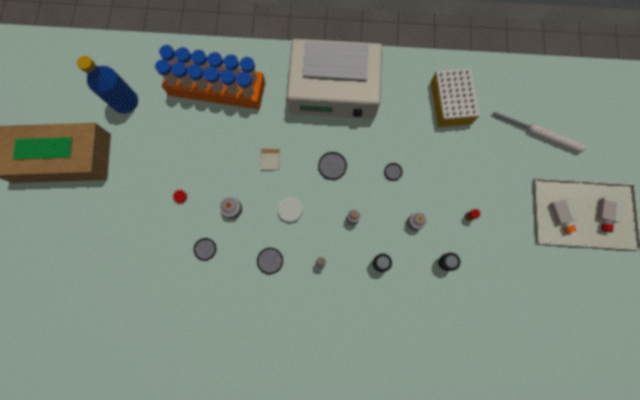

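View pics/scene0.png

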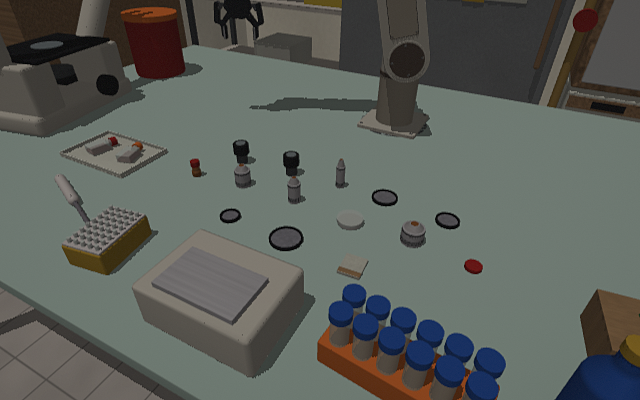

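The top view shows the objectives: wide (230,208), narrow (354,217), medium (417,221) and slim (320,262). The cups are wide (333,165), medium (270,260), narrow (205,249) and slim (393,172), and the eyepieces are at (382,262) and (449,261). The networks agree, except that they missed slim and gave a second "medium" at the wide one. Next I'll refine by contour.

```bash
python3 - <<'E'
from h import *
import bench; print([x for x in dir(bench) if not x.startswith('_')])
im=cv2.imread("pics/top0.png"); g=cv2.cvtColor(im,cv2.COLOR_BGR2GRAY)
hsv=cv2.cvtColor(im,cv2.COLOR_BGR2HSV)
bg=cv2.medianBlur(im,61)
diff=np.abs(im.astype(int)-bg).sum(2)
for n,(u,v),z,D in [("c_wide",(333,165),.009,.072),("c_med",(270,260),.009,.063),("c_nar",(205,249),.009,.054),("c_slim",(393,172),.009,.046)]:
    r=22; m=((diff[v-r:v+r,u-r:u+r])>90).astype(np.uint8)
    cs,_=cv2.findContours(m,cv2.RETR_EXTERNAL,cv2.CHAIN_APPROX_NONE); c=max(cs,key=cv2.contourArea)
    (a,b),ax,t=cv2.fitEllipse(c); p=atz("top",(a+u-r,b+v-r),z)
    e=[a+u-r,b+v-r]; L=np.linalg.norm(atz("top",(e[0]+max(ax)/2,e[1]),z)-atz("top",(e[0]-max(ax)/2,e[1]),z))
    print(n,np.round(e,1),np.round(ax,1),np.round(p,4),"diam",round(L,4),D)
for n,(u,v),h in [("wide",(230,208),.046),("med",(417,221),.056),("nar",(354,217),.066),("slim",(320,262),.078)]:
    r=18; m=((diff[v-r:v+r,u-r:u+r])>90).astype(np.uint8)
    cs,_=cv2.findContours(m,cv2.RETR_EXTERNAL,cv2.CHAIN_APPROX_NONE); c=max(cs,key=cv2.contourArea).reshape(-1,2)+[u-r,v-r]
    print(n,c.min(0),c.max(0),np.round(atz("top",c.mean(0),h/2),4))
rows=[im[v-25:v+25,u-25:u+25] for u,v in [(230,208),(417,221),(354,217),(320,262),(333,165),(270,260),(205,249),(393,172)]]
k=[cv2.resize(x,(200,200),interpolation=cv2.INTER_NEAREST) for x in rows]
cv2.imwrite("pics/crop0.png",np.vstack([np.hstack(k[:4]),np.hstack(k[4:])]))
m=camera_model("wrist"); T=np.array(m["world_from_camera"]); s=sense(); R=np.array(s["tcp_rot"])
print(m["fx"],m["cx"],m["cy"],"cam in tool",np.round(R.T@(T[:3,3]-s["eef_pos"]),4),np.round(R.T@T[:3,:3],3))
E
```

```text
['MotionError', 'camera_model', 'close_job', 'grab_frame', 'grasp_offset', 'look_for', 'sense']
c_wide [332.1 165.6] [28.9 29.3] [ 0.682  -0.0083  0.009 ] diam 0.0719 0.072
c_med [269.5 260.6] [26.6 27.5] [0.4425 0.1241 0.009 ] diam 0.0639 0.063
c_nar [204.5 248.8] [22.8 23.6] [0.4602 0.2783 0.009 ] diam 0.0553 0.054
c_slim [392.7 171.5] [18.6 19.1] [ 0.6762 -0.1569  0.009 ] diam 0.0466 0.046
wide [221 199] [242 221] [0.5542 0.2214 0.023 ]
med [404 214] [424 234] [ 0.5472 -0.2058  0.028 ]
nar [343 211] [358 230] [ 0.5451 -0.059   0.033 ]
slim [313 258] [325 273] [0.4364 0.0089 0.039 ]
318.32811212399304 319.75451193576583 194.7637403286046 cam in tool [ 0.0844  0.0003 -0.0694] [[-0.     0.945  0.326]
 [ 1.    -0.     0.001]
 [ 0.001  0.326 -0.945]]
```

View pics/crop0.png

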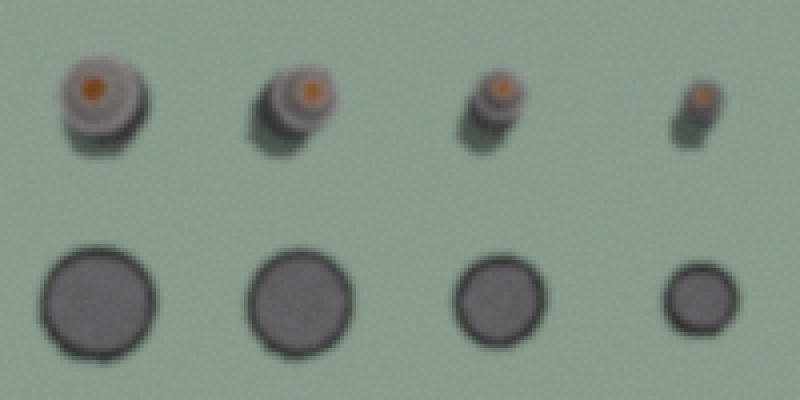

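The crops show all four objectives with an orange nose lens, which lies on the axis at a known height, and four clean cup rings. I'll use the orange centroids.

```bash
python3 - <<'E'
from h import *
print(grasp_offset if not callable(grasp_offset) else grasp_offset())
im=cv2.imread("pics/top0.png").astype(int)
s=im[:,:,2]-im[:,:,0]
for n,(u,v),h in [("wide",(228,206),.046),("med",(420,219),.056),("nar",(355,214),.066),("slim",(320,261),.078)]:
    r=5; w=s[v-r:v+r+1,u-r:u+r+1]; w=np.where(w>25,w,0); yy,xx=np.mgrid[v-r:v+r+1,u-r:u+r+1]
    e=((w*xx).sum()/w.sum(),(w*yy).sum()/w.sum()); print(n,np.round(e,1),w.max(),np.round(atz("top",e,h),4))
E
```

```text
0.0539
wide [227.8 204.8] 90 [0.561  0.2259 0.046 ]
med [419.6 218.5] 81 [ 0.5545 -0.2124  0.056 ]
nar [354.2 213.6] 71 [ 0.5546 -0.0637  0.066 ]
slim [320.4 260.7] 56 [0.4447 0.0054 0.078 ]
```

Request:
{"method": "step_arm", "body": {
  "deltas": [
    [[0.25, 0.15, 0], 0.039, 100],
    [[0.25, 0.15, 0], 0.039, 100],
    [[0.25, 0.15, 0], 0.039, 100],
    [[0.25, 0.15, 0], 0.039, 100],
    [[0.2, 0.15, 0], 0.039, 100],
    [[0.2, 0.15, 0], 0.039, 100],
    [[0, 0.15, 0], 0.039, 100],
    [[0, 0.15, 0], 0.039, 100],
    [[0, 0.15, 0], 0.039, 100],
    [[0, 0, 0], 0.031, 100],
    [[0, 0, 0], 0, 100],
    [[0, 0, 0], 0, 100]
  ]
}}

```text
time: 1.55
eef_pos: [0.3843, -0.2677, 0.3041]
tcp_rot: [[0.002, 1.0, 0.0], [1.0, -0.002, -0.001], [-0.001, 0.0, -1.0]]
ft_force: [-1.3, 0.1, -0.3]
finger_gap: 0.0851
grip_force: 0.0
```

Request:
{"method": "step_arm", "body": {
  "deltas": [
    [[0.16, 0.05, -0.1], 0, 100],
    [[0.16, 0.05, -0.1], 0, 100],
    [[0.16, 0.05, -0.1], 0, 100],
    [[0.16, 0.05, -0.1], 0, 100],
    [[0.16, 0.05, -0.1], 0, 100],
    [[0.16, 0.06, -0.1], 0, 100],
    [[0.15, 0.06, -0.1], 0, 100],
    [[0, 0, 0], 0, 100],
    [[0, 0, 0], 0, 100],
    [[0, 0, 0], 0, 100]
  ]
}}

```text
time: 2.38
eef_pos: [0.5502, -0.213, 0.1987]
tcp_rot: [[0.002, 1.0, -0.001], [1.0, -0.002, -0.0], [-0.0, -0.001, -1.0]]
ft_force: [-0.1, 0.4, 0.6]
finger_gap: 0.0856
grip_force: 0.0
```

```bash
cat >> h.py <<'E'
def tip(cam,guess,h,r=25):
    "axis of an objective from its orange nose lens, near a world guess"
    u,v=np.round(proj(cam,[*guess,h])).astype(int); im=grab_frame(cam).astype(int); s=im[:,:,0]-im[:,:,2]
    y0,x0=max(v-r,0),max(u-r,0); w=s[y0:v+r+1,x0:u+r+1]; w=np.where(w>40,w,0); yy,xx=np.mgrid[y0:y0+w.shape[0],x0:x0+w.shape[1]]
    e=((w*xx).sum()/w.sum(),(w*yy).sum()/w.sum()); return np.round((u,v,*e),1),np.round(atz(cam,e,h),4),im
E
python3 - <<'E'
from h import *
s=sense(); print(s["eef_pos"])
a,p,im=tip("wrist",(.5545,-.2124),.056); print(a,p)
cv2.imwrite("pics/w1.png",im[:,:,::-1].astype(np.uint8))
E
```

```text
[ 0.55018705 -0.21301406  0.19873516]
[326.  209.  322.8 207.6] [ 0.5527 -0.2122  0.056 ]
```

View pics/w1.png

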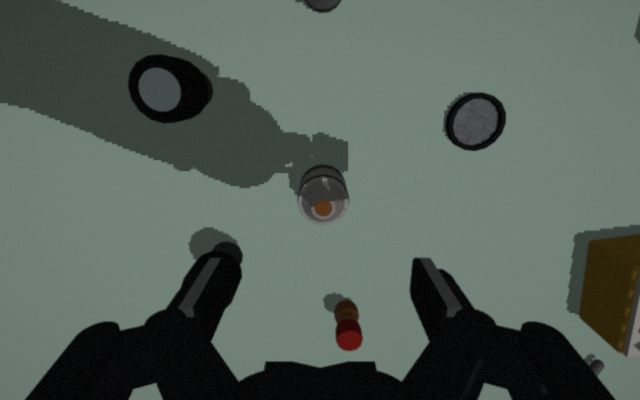

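The wrist view shows the medium objective's nose at (323,208). An eyepiece is at (165,88) and the slim cup at (475,120), both clear of the fingers. The position agrees with the top camera to 2 mm, so I'll descend and grip.

Request:
{"method": "step_arm", "body": {
  "deltas": [
    [[0.02, 0, -0.13], 0, 100],
    [[0, 0, -0.13], 0, 100],
    [[0, 0, -0.13], 0, 100],
    [[0, 0, -0.13], 0, 100],
    [[0, 0, -0.13], 0, 100],
    [[0, 0, -0.12], 0, 100],
    [[0, 0, 0], 0, 100],
    [[0, 0, 0], 0, 60],
    [[0, 0, 0], 0, 50],
    [[0, 0, 0], 0, 40],
    [[0, 0, 0], 0, 20],
    [[0, 0, 0], 0, 0]
  ],
  "squeeze": 40
}}

```text
time: 3.43
eef_pos: [0.5544, -0.2129, 0.0855]
tcp_rot: [[0.0, 1.0, 0.003], [1.0, -0.0, -0.002], [-0.002, 0.003, -1.0]]
ft_force: [-0.8, -0.7, 6.3]
finger_gap: 0.0378
grip_force: 40.6
```

Request:
{"method": "step_arm", "body": {
  "deltas": [
    [[0, 0, 0.05], 0, 0],
    [[0, 0, 0.12], 0, 0],
    [[0, 0, 0.15], 0, 0],
    [[0, 0, 0.15], 0, 0],
    [[0, 0, 0.15], 0, 0],
    [[0, 0.05, 0.08], 0, 0],
    [[-0.06, 0.15, 0], 0, 0],
    [[-0.07, 0.2, 0], 0, 0],
    [[-0.07, 0.2, 0], 0, 0],
    [[-0.07, 0.2, 0], 0, 0],
    [[-0.07, 0.2, 0], 0, 0],
    [[-0.07, 0.2, 0], 0, 0]
  ],
  "squeeze": 50
}}

```text
time: 4.43
eef_pos: [0.4909, -0.0305, 0.1882]
tcp_rot: [[-0.0, 1.0, -0.001], [1.0, 0.0, 0.001], [0.001, -0.001, -1.0]]
ft_force: [1.0, 1.0, -1.2]
finger_gap: 0.0376
grip_force: 50.5
```

Request:
{"method": "step_arm", "body": {
  "deltas": [
    [[-0.05, 0.18, 0], 0, 0],
    [[-0.05, 0.18, 0], 0, 0],
    [[-0.05, 0.18, 0], 0, 0],
    [[-0.05, 0.18, 0], 0, 0],
    [[-0.05, 0.18, 0], 0, 0],
    [[-0.05, 0.1, 0], 0, 0],
    [[-0.02, 0.03, 0], 0, 0],
    [[0, 0, 0], 0, 0],
    [[0, 0, 0], 0, 0],
    [[0, 0, 0], 0, 0]
  ]
}}

```text
time: 5.27
eef_pos: [0.4443, 0.1216, 0.1884]
tcp_rot: [[0.001, 1.0, 0.0], [1.0, -0.001, -0.0], [-0.0, 0.0, -1.0]]
ft_force: [1.1, 0.1, -1.3]
finger_gap: 0.0378
grip_force: 50.5
```

```bash
python3 - <<'E'
from h import *
s=sense(); print(s["eef_pos"])
save("wrist","w2")
for n in("cup_medium","objective_medium"): print(n,[(r["confidence"],r["xy"],atz("wrist",r["xy"],.006)) for r in look_for("wrist",n)[:2]])
print(proj("wrist",[.4425,.1241,.009]))
E
```

```text
[0.44428457 0.12161691 0.18840174]
cup_medium [(0.81, [319.5, 185.1], array([0.44453292, 0.12722914, 0.006     ]))]
objective_medium [(0.94, [316.8, 274.2], array([0.44187267, 0.04199522, 0.006     ]))]
[np.float64(317.0438324038119), np.float64(189.84363229479268)]
```

View pics/w2.png

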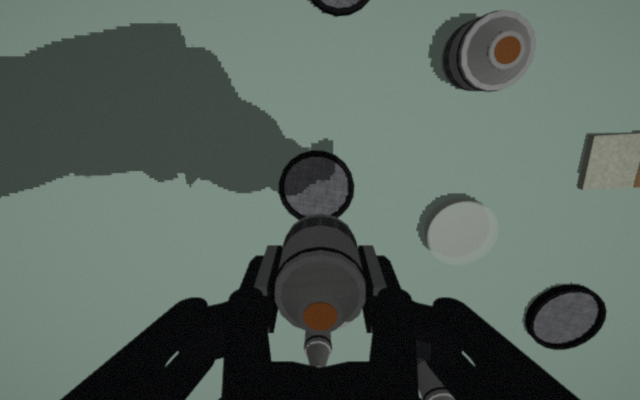

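The cup ring is centred near (317,187), where the projection of my top-camera estimate falls, and the objective hangs upright. I'll lower it.

Request:
{"method": "step_arm", "body": {
  "deltas": [
    [[-0.01, 0.015, -0.1], 0, 0],
    [[0, 0, -0.13], 0, 0],
    [[0, 0, -0.13], 0, 0],
    [[0, 0, -0.12], 0, 0],
    [[0, 0, -0.08], 0, 0],
    [[0, 0, -0.05], 0, 0],
    [[0, 0, -0.03], 0, 0],
    [[0, 0, 0], 0, 0],
    [[0, 0, 0], 0, 0],
    [[0, 0, 0], 0, 0]
  ]
}}

```text
time: 6.25
eef_pos: [0.4434, 0.1245, 0.0932]
tcp_rot: [[0.0, 1.0, 0.002], [1.0, -0.0, 0.0], [0.0, 0.002, -1.0]]
ft_force: [-0.1, -0.2, -1.4]
finger_gap: 0.0377
grip_force: 50.5
```

Request:
{"method": "step_arm", "body": {
  "deltas": [
    [[-0.005, 0, -0.01], 0, 0],
    [[0, 0, -0.01], 0, 0],
    [[0, 0, 0], 0, 0],
    [[0, 0, 0], 0, 0]
  ]
}}

```text
time: 6.58
eef_pos: [0.4418, 0.1245, 0.0895]
tcp_rot: [[-0.0, 1.0, 0.0], [1.0, 0.0, 0.0], [0.0, 0.0, -1.0]]
ft_force: [-0.1, 0.5, -1.3]
finger_gap: 0.038
grip_force: 50.5
```

Request:
{"method": "step_arm", "body": {
  "deltas": [
    [[0, 0, -0.008], 0, 0],
    [[0, 0, 0], 0, 0],
    [[0, 0, 0], 0, 47],
    [[0, 0, 0], 0, 50],
    [[0, 0, 0], 0, 55],
    [[0, 0, 0], 0, 70],
    [[0, 0, 0], 0, 100],
    [[0, 0, 0], 0, 100],
    [[0, 0, 0.1], 0, 100],
    [[0, 0, 0.2], 0, 100],
    [[0, 0, 0.2], 0, 100],
    [[0, 0, 0.2], 0, 100]
  ]
}}

```text
time: 7.58
eef_pos: [0.4413, 0.1243, 0.194]
tcp_rot: [[-0.0, 1.0, -0.001], [1.0, 0.0, -0.0], [-0.0, -0.001, -1.0]]
ft_force: [0.1, -0.0, 0.3]
finger_gap: 0.0856
grip_force: 0.0
```

```bash
python3 - <<'E'
from h import *
a,p,im=tip("top",(.4425,.1241),.060,8); print(a,p)
cv2.imwrite("pics/t2.png",im[:,:,::-1].astype(np.uint8))
E
```

```text
[266. 259.  nan  nan] [nan nan nan]h.py:18: RuntimeWarning: invalid value encountered in scalar divide
  e=((w*xx).sum()/w.sum(),(w*yy).sum()/w.sum()); return np.round((u,v,*e),1),np.round(atz(cam,e,h),4),im
```

Request:
{"method": "step_arm", "body": {
  "deltas": [
    [[0.15, 0.13, 0], 0, 100],
    [[0.15, 0.13, 0], 0, 100],
    [[0.15, 0.13, 0], 0, 100],
    [[0.15, 0.13, 0], 0, 100],
    [[0.15, 0.13, 0], 0, 100],
    [[0.04, 0.03, 0], 0, 100],
    [[0, 0, 0], 0, 100],
    [[0, 0, 0], 0, 100],
    [[0, 0, 0], 0, 100]
  ]
}}

```text
time: 8.38
eef_pos: [0.5592, 0.2256, 0.1927]
tcp_rot: [[0.0, 1.0, -0.002], [1.0, -0.0, -0.001], [-0.001, -0.002, -1.0]]
ft_force: [0.1, -1.1, 0.8]
finger_gap: 0.0858
grip_force: 0.0
```

```bash
python3 - <<'E'
from h import *
print(sense()["eef_pos"])
a,p,im=tip("wrist",(.561,.2259),.046); print(a,p)
a,p,im=tip("top",(.4425,.1241),.060,8); print("med in cup",a,p)
cv2.imwrite("pics/t2.png",cv2.resize(im[235:285,235:300,::-1].astype(np.uint8),None,fx=6,fy=6))
E
```

```text
[0.55919799 0.22558028 0.19266257]
[322.  207.  319.2 206.4] [0.5589 0.226  0.046 ]
med in cup [266.  259.  265.9 258.1] [0.4442 0.1255 0.06  ]
```

View pics/t2.png

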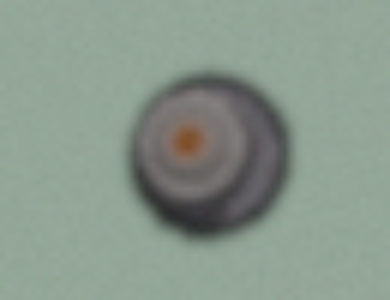

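The crop shows the medium objective seated inside its cup ring, about 2 mm off centre. Now I'll grip the wide one.

Request:
{"method": "step_arm", "body": {
  "deltas": [
    [[0, 0, -0.13], 0, 100],
    [[0, 0, -0.13], 0, 100],
    [[0, 0, -0.13], 0, 100],
    [[0, 0, -0.13], 0, 100],
    [[0, 0, -0.13], 0, 100],
    [[0, 0, -0.11], 0, 100],
    [[0, 0, 0], 0, 100],
    [[0, 0, 0], 0, 70],
    [[0, 0, 0], 0, 60],
    [[0, 0, 0], 0, 50],
    [[0, 0, 0], 0, 20],
    [[0, 0, 0], 0, 0]
  ],
  "squeeze": 50
}}

```text
time: 9.48
eef_pos: [0.5612, 0.2269, 0.0813]
tcp_rot: [[-0.0, 1.0, 0.003], [1.0, 0.0, 0.001], [0.001, 0.003, -1.0]]
ft_force: [-1.4, -0.7, 6.3]
finger_gap: 0.0467
grip_force: 52.3
```

Request:
{"method": "step_arm", "body": {
  "deltas": [
    [[0, 0, 0.05], 0, 0],
    [[0, 0, 0.12], 0, 0],
    [[0, 0, 0.15], 0, 0],
    [[0, 0, 0.15], 0, 0],
    [[0, 0, 0.15], 0, 0],
    [[0.05, -0.1, 0.08], 0, 0],
    [[0.1, -0.2, 0], 0, 0],
    [[0.1, -0.2, 0], 0, 0],
    [[0.1, -0.2, 0], 0, 0],
    [[0.1, -0.2, 0], 0, 0],
    [[0.1, -0.2, 0], 0, 0],
    [[0.1, -0.2, 0], 0, 0]
  ]
}}

```text
time: 10.48
eef_pos: [0.6582, 0.03, 0.1845]
tcp_rot: [[-0.0, 1.0, -0.0], [1.0, 0.0, -0.0], [-0.0, -0.0, -1.0]]
ft_force: [1.0, -0.3, -2.8]
finger_gap: 0.0466
grip_force: 51.8
```

Request:
{"method": "step_arm", "body": {
  "deltas": [
    [[0.09, -0.19, 0], 0, 0],
    [[0.04, -0.08, 0], 0, 0],
    [[0, 0, 0], 0, 0],
    [[0, 0, 0], 0, 0],
    [[0, 0, 0], 0, 0],
    [[0, 0, 0], 0, 0]
  ]
}}

```text
time: 10.98
eef_pos: [0.6768, -0.0074, 0.1842]
tcp_rot: [[-0.002, 1.0, -0.001], [1.0, 0.002, 0.0], [0.0, -0.001, -1.0]]
ft_force: [-0.3, 0.5, -1.4]
finger_gap: 0.0464
grip_force: 51.9
```

```bash
cat >> h.py <<'E'
def cup(cam,guess,D):
    "look at a cup's dark ring near a world guess, crop saved by caller"
    n=[n for n in("wide","medium","narrow","slim") if n==D][0]
    im=grab_frame(cam); return im,[(round(r["confidence"],2),np.round(r["xy"]),np.round(atz(cam,r["xy"],.008),4)) for r in look_for(cam,"cup_"+n)[:2]],np.round(proj(cam,[*guess,.009]))
E
python3 - <<'E'
from h import *
print(sense()["eef_pos"])
im,l,q=cup("wrist",(.682,-.0083),"wide"); print(l,q); cv2.imwrite("pics/w3.png",im[:,:,::-1])
E
```

```text
[ 0.67676302 -0.00743539  0.18419618]
[(0.78, array([326., 184.]), array([0.6824, 0.0011, 0.008 ]))] [326. 196.]
```

View pics/w3.png

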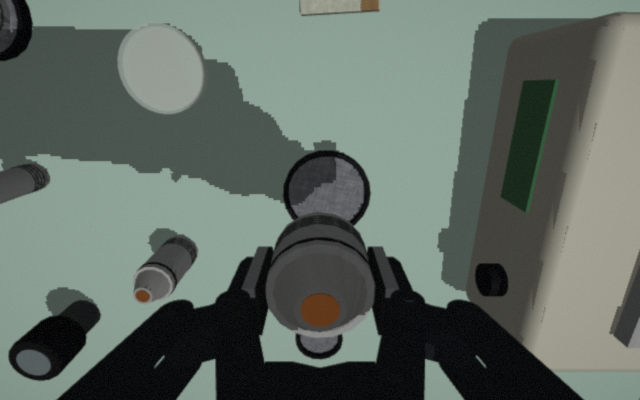

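The wide cup's ring is centred near (327,191) and predicted at (326,196), so they agree to about 3 mm. The balance is clear of the fingers. I'll lower.

Request:
{"method": "step_arm", "body": {
  "deltas": [
    [[0.035, 0.012, -0.1], 0, 0],
    [[0, 0, -0.13], 0, 0],
    [[0, 0, -0.13], 0, 0],
    [[0, 0, -0.12], 0, 0],
    [[0, 0, -0.08], 0, 0],
    [[0, 0, -0.05], 0, 0],
    [[0, 0, -0.03], 0, 0],
    [[0, 0, 0], 0, 0],
    [[0, 0, 0], 0, 0],
    [[0, 0, 0], 0, 0]
  ]
}}

```text
time: 11.92
eef_pos: [0.6835, -0.0072, 0.0896]
tcp_rot: [[-0.0, 1.0, 0.003], [1.0, 0.0, -0.0], [-0.0, 0.003, -1.0]]
ft_force: [0.7, -0.2, -2.0]
finger_gap: 0.0466
grip_force: 51.9
```

Request:
{"method": "step_arm", "body": {
  "deltas": [
    [[-0.008, 0.008, -0.012], 0, 0],
    [[0, 0, -0.01], 0, 0],
    [[0, 0, 0], 0, 0],
    [[0, 0, 0], 0, 0],
    [[0, 0, 0], 0, 0]
  ]
}}

```text
time: 12.33
eef_pos: [0.6816, -0.0059, 0.0854]
tcp_rot: [[-0.0, 1.0, 0.001], [1.0, 0.0, 0.0], [0.0, 0.001, -1.0]]
ft_force: [0.3, 0.6, -1.3]
finger_gap: 0.047
grip_force: 52.1
```

Request:
{"method": "step_arm", "body": {
  "deltas": [
    [[0, 0, -0.008], 0, 0],
    [[0, 0, 0], 0, 0],
    [[0, 0, 0], 0, 0]
  ]
}}

```text
time: 12.58
eef_pos: [0.6816, -0.006, 0.0854]
tcp_rot: [[-0.0, 1.0, 0.001], [1.0, 0.0, 0.0], [0.0, 0.001, -1.0]]
ft_force: [-1.9, 0.1, 4.9]
finger_gap: 0.0466
grip_force: 52.8
```

Request:
{"method": "step_arm", "body": {
  "deltas": [
    [[0, 0, 0], 0, 58],
    [[0, 0, 0], 0, 62],
    [[0, 0, 0], 0, 70],
    [[0, 0, 0], 0, 100],
    [[0, 0, 0], 0, 100],
    [[0, 0, 0.1], 0, 100],
    [[0, 0, 0.2], 0, 100],
    [[0, 0, 0.2], 0, 100],
    [[0, 0, 0.2], 0, 100],
    [[-0.1, -0.05, 0.05], 0, 100],
    [[-0.2, -0.08, 0], 0, 100],
    [[-0.2, -0.08, 0], 0, 100]
  ]
}}

```text
time: 13.58
eef_pos: [0.6068, -0.0375, 0.1973]
tcp_rot: [[-0.001, 1.0, 0.003], [1.0, 0.001, -0.0], [-0.0, 0.003, -1.0]]
ft_force: [-0.5, -0.2, -0.7]
finger_gap: 0.0854
grip_force: 0.0
```

Request:
{"method": "step_arm", "body": {
  "deltas": [
    [[-0.2, -0.09, 0], 0, 100],
    [[-0.16, -0.08, 0], 0, 100],
    [[0, 0, 0], 0, 100],
    [[0, 0, 0], 0, 100],
    [[0, 0, 0], 0, 100]
  ]
}}

```text
time: 14.0
eef_pos: [0.5533, -0.0631, 0.1967]
tcp_rot: [[0.0, 1.0, 0.002], [1.0, -0.0, 0.0], [0.0, 0.002, -1.0]]
ft_force: [1.1, -0.4, 0.6]
finger_gap: 0.0853
grip_force: 0.0
```

```bash
python3 - <<'E'
from h import *
print(sense()["eef_pos"])
a,p,im=tip("wrist",(.553,-.0637),.066); print(a,p); cv2.imwrite("pics/w4.png",im[:,:,::-1].astype(np.uint8))
a,p,im=tip("top",(.682,-.0083),.050,8); print("wide in cup",a,p)
E
```

```text
[ 0.55326787 -0.0630618   0.19672247]
[318.  217.  318.1 215.5] [ 0.5531 -0.0626  0.066 ]
wide in cup [333.  160.  332.3 159.4] [ 0.6841 -0.0076  0.05  ]
```

Wide is seated within about 2 mm. Now the narrow one.

Request:
{"method": "step_arm", "body": {
  "deltas": [
    [[0, 0.003, -0.13], 0, 100],
    [[0, 0, -0.13], 0, 100],
    [[0, 0, -0.13], 0, 100],
    [[0, 0, -0.13], 0, 100],
    [[0, 0, -0.12], 0, 100],
    [[0, 0, -0.07], 0, 100],
    [[0, 0, 0], 0, 100],
    [[0, 0, 0], 0, 60],
    [[0, 0, 0], 0, 45],
    [[0, 0, 0], 0, 35],
    [[0, 0, 0], 0, 20],
    [[0, 0, 0], 0, 0]
  ],
  "squeeze": 40
}}

```text
time: 15.1
eef_pos: [0.5531, -0.0627, 0.091]
tcp_rot: [[-0.0, 1.0, 0.002], [1.0, 0.0, -0.0], [-0.0, 0.002, -1.0]]
ft_force: [-0.1, 0.9, -0.7]
finger_gap: 0.029
grip_force: 39.5
```

Request:
{"method": "step_arm", "body": {
  "deltas": [
    [[0, 0, 0], 0, 0],
    [[0, 0, 0], 0, 0]
  ]
}}

```text
time: 15.27
eef_pos: [0.5531, -0.0627, 0.091]
tcp_rot: [[-0.0, 1.0, 0.002], [1.0, 0.0, -0.0], [-0.0, 0.002, -1.0]]
ft_force: [-0.8, 0.3, 6.2]
finger_gap: 0.029
grip_force: 39.7
```

Request:
{"method": "step_arm", "body": {
  "deltas": [
    [[0, 0, 0.05], 0, 0],
    [[0, 0, 0.12], 0, 0],
    [[0, 0, 0.15], 0, 0],
    [[0, 0, 0.15], 0, 0],
    [[0, 0, 0.15], 0, 0],
    [[0, 0.05, 0.08], 0, 0],
    [[0, 0.15, 0], 0, 0],
    [[0, 0.2, 0], 0, 0],
    [[0, 0.2, 0], 0, 0],
    [[0, 0.2, 0], 0, 0],
    [[-0.05, 0.2, 0], 0, 0],
    [[-0.08, 0.2, 0], 0, 0]
  ],
  "squeeze": 50
}}

```text
time: 16.27
eef_pos: [0.533, 0.1187, 0.1945]
tcp_rot: [[0.0, 1.0, 0.0], [1.0, -0.0, 0.0], [0.0, 0.0, -1.0]]
ft_force: [0.2, 0.9, -1.1]
finger_gap: 0.0287
grip_force: 49.5
```

Request:
{"method": "step_arm", "body": {
  "deltas": [
    [[-0.09, 0.2, 0], 0, 0],
    [[-0.1, 0.2, 0], 0, 0],
    [[-0.1, 0.2, 0], 0, 0],
    [[-0.1, 0.2, 0], 0, 0],
    [[-0.06, 0.17, 0], 0, 0],
    [[-0.04, 0.1, 0], 0, 0],
    [[0, 0, 0], 0, 0],
    [[0, 0, 0], 0, 0],
    [[0, 0, 0], 0, 0],
    [[0, 0, 0], 0, 0]
  ]
}}

```text
time: 17.1
eef_pos: [0.4596, 0.2768, 0.1945]
tcp_rot: [[0.001, 1.0, -0.0], [1.0, -0.001, -0.001], [-0.001, -0.0, -1.0]]
ft_force: [0.5, -0.2, -2.0]
finger_gap: 0.0291
grip_force: 49.6
```

```bash
python3 - <<'E'
from h import *
print(sense()["eef_pos"])
im,l,q=cup("wrist",(.4602,.2783),"narrow"); print(l,q); cv2.imwrite("pics/w5.png",im[:,:,::-1])
E
```

```text
[0.45963835 0.27684885 0.19454619]
[] [320. 189.]
```

View pics/w5.png

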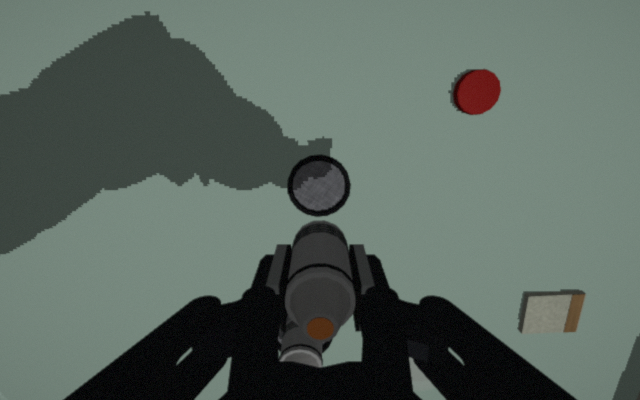

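The narrow cup's ring is fully visible, centred at (319,185) against a prediction of (320,189). I'll shift y by about +3 mm and lower.

Request:
{"method": "step_arm", "body": {
  "deltas": [
    [[0, 0.02, -0.1], 0, 0],
    [[0, 0, -0.13], 0, 0],
    [[0, 0, -0.13], 0, 0],
    [[0, 0, -0.12], 0, 0],
    [[0, 0, -0.08], 0, 0],
    [[0, 0, -0.05], 0, 0],
    [[0, 0, -0.03], 0, 0],
    [[0, 0, 0], 0, 0],
    [[0, 0, 0], 0, 0],
    [[0, 0, 0], 0, 0],
    [[0, 0, 0], 0, 0]
  ]
}}

```text
time: 18.12
eef_pos: [0.46, 0.2813, 0.0997]
tcp_rot: [[-0.0, 1.0, 0.002], [1.0, 0.0, 0.001], [0.001, 0.002, -1.0]]
ft_force: [-0.9, -0.0, -1.2]
finger_gap: 0.0286
grip_force: 49.6
```

Request:
{"method": "step_arm", "body": {
  "deltas": [
    [[0, -0.005, -0.012], 0, 0],
    [[0, 0, -0.012], 0, 0],
    [[0, 0, 0], 0, 0],
    [[0, 0, 0], 0, 0],
    [[0, 0, -0.007], 0, 0],
    [[0, 0, 0], 0, 0],
    [[0, 0, 0], 0, 0]
  ]
}}

```text
time: 18.7
eef_pos: [0.4593, 0.2802, 0.095]
tcp_rot: [[-0.0, 1.0, 0.0], [1.0, 0.0, 0.0], [0.0, 0.0, -1.0]]
ft_force: [-1.6, -2.1, 5.2]
finger_gap: 0.0287
grip_force: 50.3
```

Request:
{"method": "step_arm", "body": {
  "deltas": [
    [[0, 0, 0], 0, 36],
    [[0, 0, 0], 0, 40],
    [[0, 0, 0], 0, 50],
    [[0, 0, 0], 0, 75],
    [[0, 0, 0], 0, 100],
    [[0, 0, 0], 0, 100],
    [[0, 0, 0.1], 0, 100],
    [[0, 0, 0.2], 0, 100],
    [[0, 0, 0.2], 0, 100],
    [[0, 0, 0.2], 0, 100],
    [[0, -0.1, 0.02], 0, 100],
    [[0, -0.2, 0], 0, 100]
  ]
}}

```text
time: 19.7
eef_pos: [0.4613, 0.2377, 0.2049]
tcp_rot: [[-0.004, 1.0, 0.007], [1.0, 0.004, 0.005], [0.004, 0.007, -1.0]]
ft_force: [0.5, -0.5, -0.2]
finger_gap: 0.0853
grip_force: 0.0
```

Request:
{"method": "step_arm", "body": {
  "deltas": [
    [[-0.02, -0.2, 0], 0, 100],
    [[-0.02, -0.2, 0], 0, 100],
    [[-0.02, -0.2, 0], 0, 100],
    [[-0.02, -0.2, 0], 0, 100],
    [[-0.02, -0.2, 0], 0, 100],
    [[0, -0.2, 0], 0, 100],
    [[0, -0.2, 0], 0, 100],
    [[0, -0.13, 0], 0, 100],
    [[0, 0, 0], 0, 100],
    [[0, 0, 0], 0, 100],
    [[0, 0, 0], 0, 100]
  ]
}}

```text
time: 20.62
eef_pos: [0.4443, 0.0059, 0.2019]
tcp_rot: [[0.0, 1.0, -0.0], [1.0, -0.0, 0.0], [0.0, -0.0, -1.0]]
ft_force: [-0.3, 0.1, 0.0]
finger_gap: 0.085
grip_force: 0.0
```

```bash
python3 - <<'E'
from h import *
print(sense()["eef_pos"])
a,p,im=tip("wrist",(.4435,.0054),.078); print(a,p); cv2.imwrite("pics/w6.png",im[:,:,::-1].astype(np.uint8))
a,p,im=tip("top",(.4602,.2783),.070,8); print("narrow in cup",a,p)
E
```

```text
[0.4442981  0.00587106 0.20190721]
[318.  221.  317.  219.7] [0.4428 0.0064 0.078 ]
narrow in cup [196.  246.  195.6 245.5] [0.4614 0.2801 0.07  ]
```

Narrow is seated. Now the slim one.

Request:
{"method": "step_arm", "body": {
  "deltas": [
    [[-0.008, 0.003, -0.13], 0, 100],
    [[0, 0, -0.13], 0, 100],
    [[0, 0, -0.13], 0, 100],
    [[0, 0, -0.13], 0, 100],
    [[0, 0, -0.12], 0, 100],
    [[0, 0, -0.06], 0, 100],
    [[0, 0, 0], 0, 100],
    [[0, 0, 0], 0, 60],
    [[0, 0, 0], 0, 45],
    [[0, 0, 0], 0, 35],
    [[0, 0, 0], 0, 25],
    [[0, 0, 0], 0, 15]
  ],
  "squeeze": 35
}}

```text
time: 21.72
eef_pos: [0.4438, 0.0061, 0.0979]
tcp_rot: [[-0.0, 1.0, 0.002], [1.0, 0.0, 0.0], [0.0, 0.002, -1.0]]
ft_force: [-0.6, 0.7, -0.3]
finger_gap: 0.0255
grip_force: 0.0
```

Request:
{"method": "step_arm", "body": {
  "deltas": [
    [[0, 0, 0], 0, 0],
    [[0, 0, 0], 0, 0],
    [[0, 0, 0], 0, 0]
  ]
}}

```text
time: 21.97
eef_pos: [0.4436, 0.0061, 0.0978]
tcp_rot: [[0.0, 1.0, 0.001], [1.0, -0.0, 0.0], [0.0, 0.001, -1.0]]
ft_force: [-1.7, 0.5, 5.1]
finger_gap: 0.0214
grip_force: 34.3
```

Request:
{"method": "step_arm", "body": {
  "deltas": [
    [[0, 0, 0.05], 0, 0],
    [[0, 0, 0.12], 0, 0],
    [[0, 0, 0.15], 0, 0],
    [[0, 0, 0.15], 0, 0],
    [[0, 0, 0.15], 0, 0],
    [[0.05, 0, 0.08], 0, 0],
    [[0.15, -0.05, 0], 0, 0],
    [[0.15, -0.11, 0], 0, 0],
    [[0.15, -0.11, 0], 0, 0],
    [[0.15, -0.11, 0], 0, 0],
    [[0.15, -0.11, 0], 0, 0],
    [[0.15, -0.11, 0], 0, 0]
  ],
  "squeeze": 45
}}

```text
time: 22.97
eef_pos: [0.5863, -0.0847, 0.2019]
tcp_rot: [[-0.0, 1.0, -0.001], [1.0, 0.0, 0.0], [0.0, -0.001, -1.0]]
ft_force: [0.8, 0.8, -2.1]
finger_gap: 0.0205
grip_force: 44.1
```

Request:
{"method": "step_arm", "body": {
  "deltas": [
    [[0.15, -0.11, 0], 0, 0],
    [[0.15, -0.11, 0], 0, 0],
    [[0.15, -0.11, 0], 0, 0],
    [[0.1, -0.1, 0], 0, 0],
    [[0.04, -0.04, 0], 0, 0],
    [[0, 0, 0], 0, 0],
    [[0, 0, 0], 0, 0],
    [[0, 0, 0], 0, 0],
    [[0, 0, 0], 0, 0]
  ]
}}

```text
time: 23.72
eef_pos: [0.6735, -0.1536, 0.2021]
tcp_rot: [[-0.001, 1.0, -0.001], [1.0, 0.001, 0.0], [0.0, -0.001, -1.0]]
ft_force: [-0.6, -0.1, -1.3]
finger_gap: 0.0211
grip_force: 44.2
```

```bash
python3 - <<'E'
from h import *
print(sense()["eef_pos"])
im,l,q=cup("wrist",(.6762,-.1569),"slim"); print(l,q); cv2.imwrite("pics/w7.png",im[:,:,::-1])
E
```

```text
[ 0.67347168 -0.15355639  0.20212359]
[(0.78, array([322., 191.]), array([ 0.6763, -0.1567,  0.008 ]))] [322. 191.]
```

View pics/w7.png

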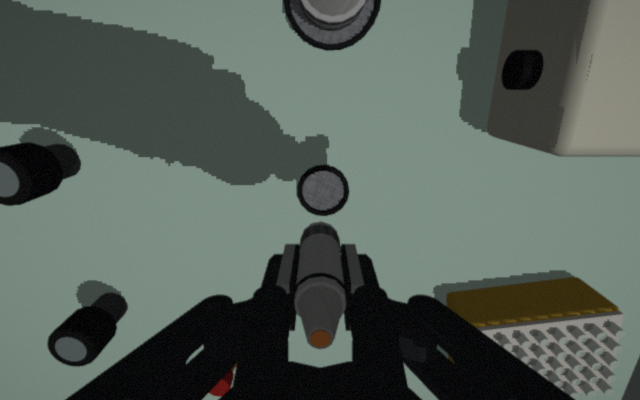

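The slim cup's ring at (322,190) matches the prediction. I'll lower.

Request:
{"method": "step_arm", "body": {
  "deltas": [
    [[0.017, -0.017, -0.1], 0, 0],
    [[0, 0, -0.13], 0, 0],
    [[0, 0, -0.13], 0, 0],
    [[0, 0, -0.12], 0, 0],
    [[0, 0, -0.08], 0, 0],
    [[0, 0, -0.05], 0, 0],
    [[0, 0, -0.03], 0, 0],
    [[0, 0, 0], 0, 0],
    [[0, 0, 0], 0, 0],
    [[0, 0, 0], 0, 0],
    [[0, 0, 0], 0, 0]
  ]
}}

```text
time: 24.73
eef_pos: [0.6775, -0.1571, 0.1075]
tcp_rot: [[-0.0, 1.0, 0.002], [1.0, 0.0, -0.001], [-0.001, 0.002, -1.0]]
ft_force: [-0.8, -0.1, -1.5]
finger_gap: 0.0207
grip_force: 44.2
```

Request:
{"method": "step_arm", "body": {
  "deltas": [
    [[0, 0, -0.01], 0, 0],
    [[0, 0, -0.01], 0, 0],
    [[0, 0, 0], 0, 0],
    [[0, 0, 0], 0, 0],
    [[0, 0, 0], 0, 0]
  ]
}}

```text
time: 25.15
eef_pos: [0.6767, -0.1569, 0.103]
tcp_rot: [[-0.0, 1.0, -0.0], [1.0, 0.0, 0.0], [0.0, -0.0, -1.0]]
ft_force: [0.3, 0.2, -1.6]
finger_gap: 0.021
grip_force: 44.2
```

Request:
{"method": "step_arm", "body": {
  "deltas": [
    [[0, 0, -0.01], 0, 0],
    [[0, 0, 0], 0, 0],
    [[0, 0, 0], 0, 0]
  ]
}}

```text
time: 25.4
eef_pos: [0.677, -0.157, 0.1019]
tcp_rot: [[-0.0, 1.0, 0.001], [1.0, 0.0, -0.0], [-0.0, 0.001, -1.0]]
ft_force: [0.1, -0.1, 1.0]
finger_gap: 0.0208
grip_force: 44.3
```

Request:
{"method": "step_arm", "body": {
  "deltas": [
    [[0, 0, 0], 0, 26],
    [[0, 0, 0], 0, 30],
    [[0, 0, 0], 0, 40],
    [[0, 0, 0], 0, 65],
    [[0, 0, 0], 0, 100],
    [[0, 0, 0], 0, 100],
    [[0, 0, 0], 0, 100],
    [[0, 0, 0.1], 0, 100],
    [[0, 0, 0.2], 0, 100],
    [[0, 0, 0.2], 0, 100],
    [[0, 0, 0.2], 0, 100],
    [[0, 0, 0.2], 0, 100]
  ]
}}

```text
time: 26.4
eef_pos: [0.6765, -0.1569, 0.2379]
tcp_rot: [[-0.0, 1.0, -0.0], [1.0, 0.0, 0.0], [0.0, -0.0, -1.0]]
ft_force: [0.3, 0.5, -0.5]
finger_gap: 0.0852
grip_force: 0.0
```

Request:
{"method": "step_arm", "body": {
  "deltas": [
    [[-0.15, 0, 0.1], 0, 100],
    [[-0.2, 0, 0], 0, 100],
    [[-0.2, 0, 0], 0, 100],
    [[-0.2, 0, 0], 0, 100],
    [[-0.2, 0, 0], 0, 100],
    [[-0.2, 0, 0], 0, 100],
    [[-0.2, 0, 0], 0, 100],
    [[-0.2, 0, 0], 0, 100],
    [[-0.2, 0, 0], 0, 100],
    [[0, 0, 0], 0, 100],
    [[0, 0, 0], 0, 100]
  ]
}}

```text
time: 27.32
eef_pos: [0.413, -0.1569, 0.252]
tcp_rot: [[0.001, 1.0, 0.001], [1.0, -0.001, -0.0], [-0.0, 0.001, -1.0]]
ft_force: [1.0, -0.5, 0.5]
finger_gap: 0.0853
grip_force: 0.0
```

```bash
python3 - <<'E'
from h import *
print(sense()["eef_pos"],sense()["time"])
for n,c,h in [("wide",(.682,-.0083),.050),("medium",(.4425,.1241),.060),("narrow",(.4602,.2783),.070),("slim",(.6762,-.1569),.082)]:
    a,p,im=tip("top",c,h,8); print(n,a,np.round(1e3*(p[:2]-c),1))
cv2.imwrite("pics/t9.png",cv2.resize(im[130:300,170:490,::-1].astype(np.uint8),None,fx=2.4,fy=2.4))
print([np.round(r["xy"]) for r in look_for("top","eyepiece_1")[:3]])
E
```

```text
[ 0.41297804 -0.15687442  0.25203741] 27.3167
wide [333.  160.  332.3 159.4] [2.2 0.7]
medium [266.  259.  265.9 258.1] [1.7 1.4]
narrow [196.  246.  195.6 245.4] [1.4 1.6]
slim [398.  162.  398.7 161. ] [ 2.5 -0.6]
[array([332., 172.])]
```

View pics/t9.png

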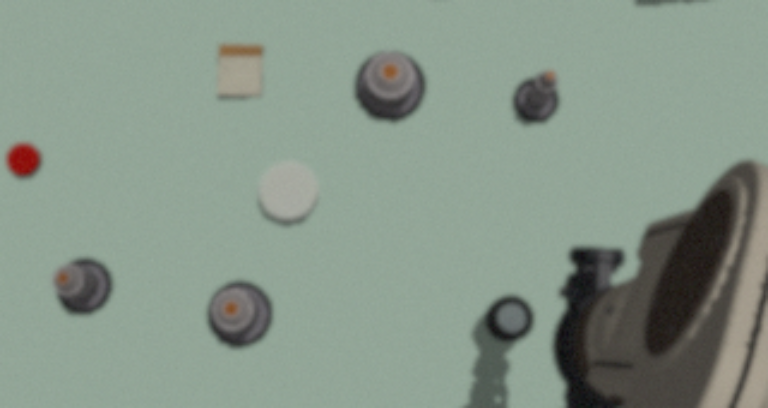

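All four objectives stand in their cups within 3 mm. The visible eyepiece is still at (383,262), and the other, hidden by the arm here, stood untouched in the last wrist view.

```bash
python3 -c "
from bench import *
print(close_job())"
```

```text
the job is handed in; nothing more can be done
None
```

All four objectives stand upright in their matching cups, within about 3 mm of centre by the top camera, and I handed the job in at about 27 s; no verdict came back, and one eyepiece was hidden by the arm in the final picture (it stood upright in the last wrist view).

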